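# Seat the grating disc of a chocolate grater on its drive pins

## Robot

A 6-joint arm with a two-finger parallel gripper is mounted at the origin on the work surface. World frame = base frame: x ahead of the robot, y to its left, z up, the work surface at z = 0. Lengths are in m, angles in rad, forces in N, time in s.
With the tool pointing down it reaches from about 0.3 to 0.875 m from the base axis. Payload 6.4 kg.
Tool frame: the origin (TCP) lies where the fingers leave the gripper's body, on its centre line; the fingertips stand 73 mm ahead of it and the grasp point (between the pads) lies 54 mm ahead of it; z points along the fingers, y is the line along which they close (so a half turn about z gives the same grasp; the last joint's range is limited). The gripper opens to 85 mm and grips with 20 to 120 N. Pads are 22 mm wide; open, the fingers measure 114 mm over their backs; the gripper's body (76 mm by 85 mm) begins 54 mm behind the grasp point. The pads swing forward as they close: fully open they stand 13 mm farther back than shut.
Start: joints at [0.907, 0.181, 1.607, -0, 1.354, -0.206], TCP at [0.254, 0.516, 0.304] pointing down, gripper open.
Joint ranges: [-2.99, 2.99], [-0.89, 2.07], [0.3, 2.58], [-1.14, 4.28], [0, 2.63], [-3.12, 3.12]. Speed limits (rad/s): [2.57, 2.57, 3.01, 3.14, 3.14, 3.14].

## Interface

Orientations are given as a unit quaternion [w, x, y, z].
In Python, from bench import ctrl gives the robot as it stands.
- The arm moves only by the tool carry_out, never from a script. Its argument "steps" is one flat list of numbers, 7 for each row, row after row: the shift along the tool's x, y, z in m, then the turn, a rotation vector about the tool's x, y, z in rad, then the opening, from 0 (shut) to 1 (fully open). In form: [dx, dy, dz, wx, wy, wz, claw, dx, dy, dz, wx, wy, wz, claw, ...]. A call has 1 to 20 rows; each row is the pose to reach, as a shift and turn from the pose commanded when the call began, along the tool's axes at that moment; what a row does not reach only later rows make up. A row lasts 1/10 s, in which the tool goes at most 50 mm and 8.59 degrees, less where a joint would pass 70% of its speed; a pose out of reach is approached as far as the arm can. A call with a gripper value outside its range is refused whole. The fingers move at their own pace and stop on an object; the grip force is fixed at half the most. Time passes only in rows, so rows that repeat a pose let the fingers close. It gives the time, the measured TCP pose, the force, the opening and the grip force at its end, in the units of the state.
- ctrl.get_obs(): the state, without advancing time (a new reading comes with each control period).
- ctrl.camera(name): name is "side" or "top"; returns the picture (384x512x3 uint8, red, green, blue); there is no depth.
- ctrl.camera_params(name): a dict with "vertical_fov" (degrees; the focal length in pixels is half the picture's height over the tangent of half this angle, whatever the lens; pixels are square), "cx", "cy" (the principal point, pixels), "cam_to_world" (4x4, takes a point from camera to world coordinates). Camera axes: x right, y down, z forward; pixel columns grow to the right and rows downward; lengths in m; the calibration is good to about 2 mm. A picture is of the moment at which its call begins. camera_params takes no time and is no camera call.
- ctrl.hand_in(): hands the job in; it is judged then, once.
The state is a dict: "time_s": time; "q": joint angles; "dq": joint speeds; "joint_efforts": joint torques, N m; "eef_pos": TCP position; "eef_rot": TCP orientation; "wrist_force": force on the tool from outside, world axes, zero at the start; "torque": the same for the moment, N m; "opening": opening from 0.0 (shut) to 1.0 (fully open); "grasp_force": force on a finger pad.
Only numpy, scipy, OpenCV 4.12 (cv2) and the standard library are available. Lean on these libraries where they do the work, as an engineer would, in place of code of your own. Each camera call takes 0.05 s, during which the arm holds its last target. There are 200 camera calls.

## Task

Fit the grating disc in the open chocolate grater: with a fingertip against one of its white wings, push the disc round until the two notches in its rim are over the two brass drive pins, then press the hub down until the disc is fully home on the pins. Do not lift or force the disc, and leave everything else on the table where it stands.

Things in the scene. Friction and masses are not known exactly. Their poses are not given: they have to be found in the camera images.
- disc: Grating disc: steel, 190 mm across, 4 mm thick, level in the grater's open chamber; origin on its axis at its underside, x towards one of its two notches, z up. It turns either way about the upright shaft (friction about 0.12 N m, stays where left). White hub in the middle, two white wings along its +y and -y; nothing else stands above the plate (the grating holes are only marks).
- hub (a point): centre of the flat top of the hub (52 mm across, red cap), on the disc's axis, 28 mm above the disc's underside (24 mm above the plate): the place to press
- notch_a (a point): one of two like notches in the rim, opposite each other: 22 mm wide, 17 mm deep, open at the rim, a red bar on the plate just inward of each. The point lies on the notch's centre line, 92 mm from the axis, at the plate's top (on the disc's +x side)
- notch_b (a point): the same point of the opposite notch (on the disc's -x side)
- pin_a (a point): top of one of two like upright brass drive pins, opposite each other: 14 mm thick, domed, 92 mm from the axis, on the grey ejector plate under the disc; they cannot turn (brake on). At the start the disc lies on them and only their outer edges and 26 mm wide brass feet show beyond the disc's rim. Either notch fits either pin: a quarter turn at most
- pin_b (a point): top of the opposite drive pin. A notch is over a pin when their two points coincide seen from above
- wing_left (a point): mid-length of the top of the wing on the disc's +y side, 46 mm from the axis, 18 mm above the plate. The wing is 10 mm thick, upright-sided, and runs radially from the hub to 64 mm from the axis
- wing_right (a point): the same point of the like wing on the disc's -y side
- seat (a joint): how far the disc has gone down the shaft, m: 0 at the start, lying on the pins; 0.010 fully home; negative if lifted. A tight O-ring holds its height: even with the notches over the pins it does not drop by itself but must be pressed with about 6 to 9 N, and it then stays down. With the plate still over the pins it stays up
- grater: chocolate grater, fixed: white base 250 x 240 mm, round aluminium chamber on top (inside 226, outside 242 mm across, rim 190 mm above the table, level with the raised disc's plate), lid off; origin under the shaft at table height; chute to -x, ending 200 mm out over a fixed steel bowl. Lid catches and hinge block outside the chamber are lower
- pusher: loose white feed pusher standing beside the grater, 88 mm across, 145 mm tall; origin under its centre. Leave alone
- egg: loose small foil egg in a pink cup, 62 mm across, 84 mm tall; origin under its centre. Leave alone
- bar: loose wrapped chocolate bar 90 x 50 x 26 mm; origin under its centre. Leave alone
- brush: loose cleaning brush 190 mm long, lying on the right of the grater; origin at its underside. Leave alone
- spatula: loose spatula 240 mm long lying to the robot's right; origin at its underside. Leave alone

How it is judged:
By the outcome, as a careful person would: the job done as asked, in the order asked, and still so for the second after the job is handed in, with the robot touching nothing.
It also fails if it takes over 58 s, if anything falls off the work surface, if the arm or the gripper's body presses on something with over 40 N, if the wrist force passes 120 N, or if a joint passes its speed limit or range.

## Working session

There is one attempt and no reset: what is moved stays moved. The work goes in short steps, Python scripts to look and compute and a tool call to move; the robot and the scene stay as the last step left them, time stands still between calls to the robot, and variables do not carry over. Pictures are saved under pics/ and viewed, at most 10 in all, crops included, and the job is handed in when it is done.

Besides the shell and the picture viewer there is one more tool, called after "Call:" by a JSON object that holds its "method" and its "body". carry_out: Moves the arm, as the interface text tells. Its arguments: {"type":"object","properties":{"steps":{"type":"array"}},"required":["steps"]}

```bash
mkdir -p pics
python3 - <<'E'
from bench import ctrl
import cv2,numpy as np
for n in("top","side"):
    im=ctrl.camera(n); np.save(f"{n}.npy",im); cv2.imwrite(f"pics/{n}0.png",im[:,:,::-1]); p=ctrl.camera_params(n); print(n,p["vertical_fov"],p["cx"],p["cy"],np.round(p["cam_to_world"],4).tolist())
o=ctrl.get_obs();print(o["eef_pos"],o["eef_rot"],o["time_s"])
E
```

```text
top 57.556871672955936 256.05613082994563 196.60184479480213 [[-0.0028, -0.9975, 0.0702, 0.4962], [-0.9999, 0.0019, -0.0126, -0.0546], [0.0125, -0.0702, -0.9975, 1.3441], [0.0, 0.0, 0.0, 1.0]]
side 53.13921550382608 253.0452087611391 191.92453349034216 [[0.8588, -0.2814, 0.4282, 0.122], [-0.5123, -0.4822, 0.7106, -0.8584], [0.0065, -0.8296, -0.5583, 0.7792], [0.0, 0.0, 0.0, 1.0]]
[0.2538655  0.51548818 0.30307343] [-3.33068788e-04  2.26899271e-01  9.73917905e-01 -7.23492247e-04] 0.1
```

View pics/top0.png

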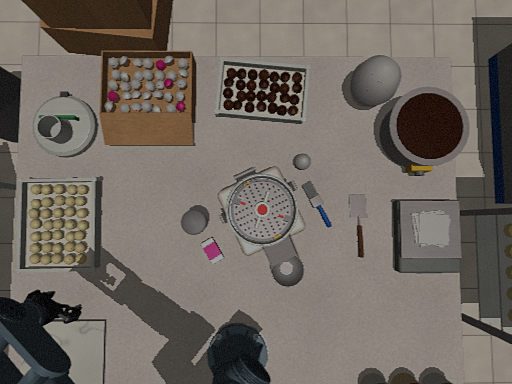

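View pics/side0.png

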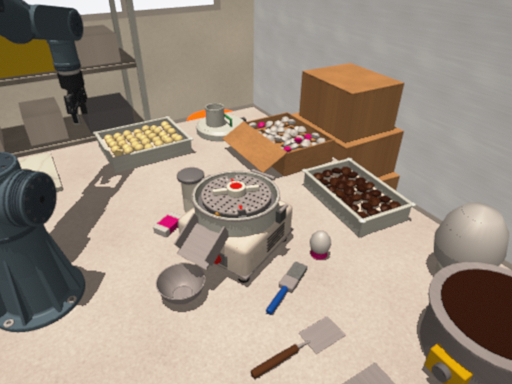

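The top view shows the grater at about (262,210), the hub cap red, and red bars near (248,183)-(280,215). The side view has the disc at about (236,190). I'll enlarge both.

```bash
cat > h.py <<'E'
from bench import ctrl
import cv2,numpy as np
def P(n):
    p=ctrl.camera_params(n); return 192/np.tan(np.radians(p["vertical_fov"])/2),p["cx"],p["cy"],np.array(p["cam_to_world"])
def ray(n,u,v,z):
    f,cx,cy,T=P(n); d=T[:3,:3]@[(u-cx)/f,(v-cy)/f,1]; return T[:3,3]+d*(z-T[2,3])/d[2]
def proj(n,X):
    f,cx,cy,T=P(n); c=T[:3,:3].T@(np.array(X)-T[:3,3]); return c[:2]/c[2]*f+[cx,cy]
def blobs(m,lo=2):
    k,l,s,c=cv2.connectedComponentsWithStats(m.astype(np.uint8)); return [(s[i,4],c[i]) for i in range(1,k) if s[i,4]>=lo]
def red(im):
    a=im.astype(int); return (a[:,:,0]>110)&(a[:,:,0]>2*a[:,:,1])&(a[:,:,0]>1.8*a[:,:,2])
def brass(im):
    h=cv2.cvtColor(im,cv2.COLOR_RGB2HSV); return (h[:,:,0]>14)&(h[:,:,0]<30)&(h[:,:,1]>90)&(h[:,:,2]>70)
E
python3 - <<'E'
from h import *
A=np.load("top.npy");B=np.load("side.npy")
a=cv2.resize(A[160:260,212:312],(500,500),interpolation=cv2.INTER_CUBIC);b=cv2.resize(B[165:235,185:290],(0,0),fx=4.7,fy=4.7,interpolation=cv2.INTER_CUBIC)
cv2.imwrite("pics/a.png",a[:,:,::-1]);cv2.imwrite("pics/b.png",b[:,:,::-1])
for n,im,bx in(("top",A,(160,260,212,312)),("side",B,(165,235,185,290))):
    w=np.zeros(im.shape[:2],bool);w[bx[0]:bx[1],bx[2]:bx[3]]=1
    for nm,m in(("red",red(im)),("brass",brass(im))):
        for s,c in blobs(m&w): print(n,nm,s,c.round(1),ray(n,*c,.19)[:2].round(4),ray(n,*c,.214)[:2].round(4))
E
```

```text
top red 9 [242.6 202.9] [ 0.5566 -0.0246] [ 0.5554 -0.0252]
top red 74 [262.  209.3] [ 0.5353 -0.0888] [ 0.5345 -0.0881]
top red 9 [280.2 216. ] [ 0.5131 -0.1488] [ 0.5127 -0.1469]
top brass 23 [246.4 183.6] [ 0.6207 -0.0375] [ 0.6181 -0.0378]
top brass 21 [276.3 235.9] [ 0.4479 -0.1355] [ 0.4489 -0.1339]
side red 5 [231.8 179.6] [ 0.5536 -0.0228] [ 0.536  -0.0568]
side red 58 [235.5 185.4] [ 0.5481 -0.0552] [ 0.5307 -0.0879]
side red 10 [240.  206.5] [ 0.5098 -0.1496] [ 0.494  -0.1784]
side brass 2 [272.5 165. ] [ 0.7014 -0.0113] [ 0.6778 -0.0458]
side brass 3 [279. 170.] [ 0.7018 -0.0463] [ 0.6782 -0.0794]
side brass 2 [283.5 174. ] [ 0.7004 -0.0722] [ 0.6768 -0.1042]
side brass 20 [217.  213.6] [ 0.4446 -0.1468] [ 0.4315 -0.1758]
```

View pics/a.png

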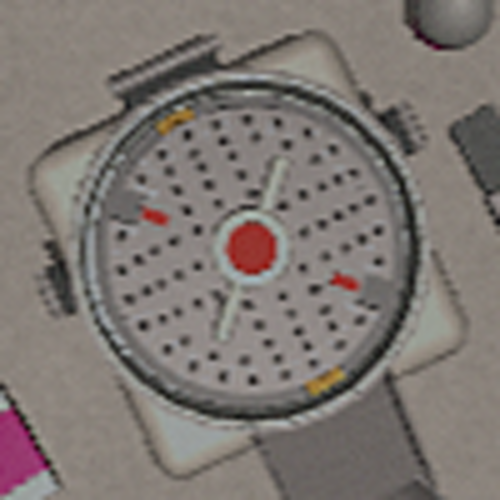

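View pics/b.png

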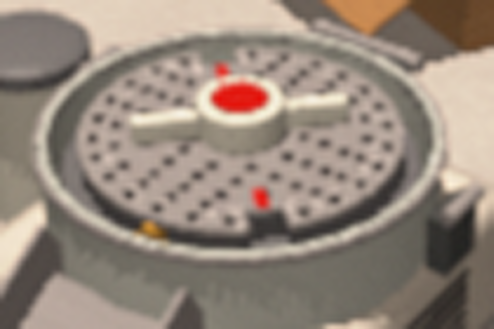

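The enlarged top view shows notch bars at crop (155,217) and (345,283). The pin feet are at (175,122) and (325,381), and the wings run along about (278,175) to (228,320). The side crop agrees. The notch line is at about 70.8° and the pin line at about 29.6°, so the disc needs about 41° clockwise, pushing the near wing. Next I work out the approach rows.

```bash
cat >> h.py <<'E'
C=np.array([.533,-.0875])
def fing(psi,off,r=.052):
    a=np.radians(psi); return C+r*np.array([np.cos(a),np.sin(a)])+off*np.array([-np.sin(a),np.cos(a)])
def row(p0,y0,p,y):  # p xyz world, yaw (deg) of tool x, tool down
    a=np.radians(y0); d=np.array(p)-p0
    return np.round([d[0]*np.cos(a)+d[1]*np.sin(a), d[0]*np.sin(a)-d[1]*np.cos(a), -d[2], -np.radians(y-y0)],4).tolist()
def pose():
    from scipy.spatial.transform import Rotation as R
    o=ctrl.get_obs(); w,x,y,z=o["eef_rot"]; X=R.from_quat([x,y,z,w]).as_matrix()
    return o["eef_pos"],np.degrees(np.arctan2(X[1,0],X[0,0])),X[:,2],o
E
python3 - <<'E'
from h import *
p,y,z,o=pose();print(p,y,z)
g=fing(160.8,.035);print(g,row([.254,.516,.304],y,[*g,.32],160.8))
E
```

```text
[0.2538655  0.51548818 0.30307343] 153.7708025499261 [-9.77083040e-04 -1.25809798e-03 -9.99998731e-01]
[ 0.4723821  -0.10345211] [-0.4697, -0.4592, -0.016, -0.1227]
```

Call:
{"method": "carry_out", "body": {"steps": [-0.01, -0.01, -0.01, 0, 0, 0, 0, -0.035, -0.034, -0.016, 0, 0, -0.01, 0, -0.063, -0.062, -0.016, 0, 0, -0.02, 0, -0.093, -0.091, -0.016, 0, 0, -0.03, 0, -0.124, -0.121, -0.016, 0, 0, -0.04, 0, -0.155, -0.151, -0.016, 0, 0, -0.05, 0, -0.186, -0.182, -0.016, 0, 0, -0.06, 0, -0.217, -0.212, -0.016, 0, 0, -0.07, 0, -0.248, -0.242, -0.016, 0, 0, -0.08, 0, -0.279, -0.273, -0.016, 0, 0, -0.09, 0, -0.31, -0.303, -0.016, 0, 0, -0.1, 0, -0.341, -0.333, -0.016, 0, 0, -0.11, 0, -0.372, -0.364, -0.016, 0, 0, -0.12, 0, -0.4, -0.391, -0.016, 0, 0, -0.123, 0, -0.425, -0.416, -0.016, 0, 0, -0.123, 0, -0.447, -0.437, -0.016, 0, 0, -0.123, 0, -0.461, -0.451, -0.016, 0, 0, -0.123, 0, -0.47, -0.459, -0.016, 0, 0, -0.123, 0, -0.47, -0.459, -0.016, 0, 0, -0.123, 0, -0.47, -0.459, -0.016, 0, 0, -0.123, 0]}}

```text
time_s: 2.1
eef_pos: [0.4726, -0.103, 0.3196]
eef_rot: [-0.0, 0.167, 0.986, 0.0]
wrist_force: [-0.4, -0.1, 0.8]
opening: 0.004
grasp_force: 0.0
```

Run:
```python
from h import *
p,y,z,o=pose();print(p,y,z,o["opening"],o["wrist_force"],o["time_s"])
im=ctrl.camera("side");c=proj("side",p-[0,0,.073]);print("tip proj",c, proj("side",p))
u,v=c.astype(int);b=cv2.resize(im[120:240,170:310],(0,0),fx=4.5,fy=4.5,interpolation=cv2.INTER_CUBIC)
q=((c-[170,120])*4.5).astype(int);cv2.circle(b,tuple(map(int,q)),4,(0,255,0),1)
cv2.imwrite("pics/c.png",b[:,:,::-1])
```

```text
[ 0.47257116 -0.10300301  0.319584  ] 160.8208097602295 [-7.32740755e-04  8.09021449e-04 -9.99999404e-01] 0.003864042413857944 [-0.42460956 -0.1107366   0.79631413] 2.1
tip proj [218.16585298 183.73259942] [216.85205903 158.73529443]
```

View pics/c.png

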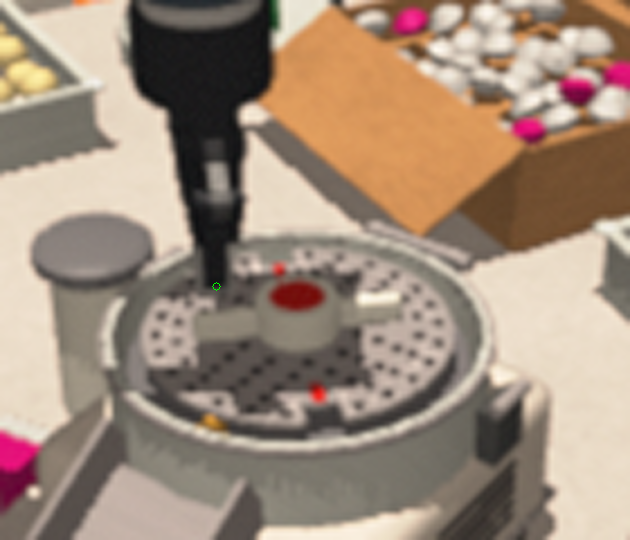

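Shut tips are where predicted (crop (216,287)), clear of the wing on its counterclockwise side. I'll descend to 8 mm above the plate, then sweep.

Run:
```python
from h import *
p0=[*fing(160.8,.035),.32]
for ps,off in [(160.8,.035),(160.8,.022)]+[(160.8-3*k,.0195) for k in range(0,13)]:
    print(ps,row(p0,160.8,[*fing(ps,off),.271],ps))
```

```text
160.8 [0.0, 0.0, 0.049, -0.0]
160.8 [0.0, 0.013, 0.049, -0.0]
160.8 [-0.0, 0.0155, 0.049, -0.0]
157.8 [0.0009, 0.0182, 0.049, 0.0524]
154.8 [0.0018, 0.021, 0.049, 0.1047]
151.8 [0.0024, 0.0239, 0.049, 0.1571]
148.8 [0.0029, 0.0267, 0.049, 0.2094]
145.8 [0.0033, 0.0296, 0.049, 0.2618]
142.8 [0.0035, 0.0325, 0.049, 0.3142]
139.8 [0.0035, 0.0354, 0.049, 0.3665]
136.8 [0.0034, 0.0383, 0.049, 0.4189]
133.8 [0.0032, 0.0412, 0.049, 0.4712]
130.8 [0.0028, 0.0441, 0.049, 0.5236]
127.80000000000001 [0.0022, 0.047, 0.049, 0.576]
124.80000000000001 [0.0015, 0.0498, 0.049, 0.6283]
```

Call:
{"method": "carry_out", "body": {"steps": [0, 0, 0.015, 0, 0, 0, 0, 0, 0, 0.03, 0, 0, 0, 0, 0, 0, 0.04, 0, 0, 0, 0, 0, 0, 0.046, 0, 0, 0, 0, 0, 0, 0.049, 0, 0, 0, 0, 0, 0, 0.049, 0, 0, 0, 0, 0, 0, 0.049, 0, 0, 0, 0]}}

```text
time_s: 2.85
eef_pos: [0.4731, -0.1037, 0.2714]
eef_rot: [0.0, 0.167, 0.986, -0.0]
wrist_force: [-0.8, 0.4, 0.9]
opening: -0.002
grasp_force: 0.0
```

Call:
{"method": "carry_out", "body": {"steps": [0, 0.007, 0, 0, 0, 0, 0, 0, 0.013, 0, 0, 0, 0, 0, 0, 0.0155, 0, 0, 0, 0, 0, 0.001, 0.0182, 0, 0, 0, 0.052, 0, 0.0018, 0.021, 0, 0, 0, 0.105, 0, 0.0024, 0.0239, 0, 0, 0, 0.157, 0, 0.0029, 0.0267, 0, 0, 0, 0.209, 0, 0.0033, 0.0296, 0, 0, 0, 0.262, 0, 0.0035, 0.0325, 0, 0, 0, 0.314, 0, 0.0035, 0.0354, 0, 0, 0, 0.367, 0, 0.0034, 0.0383, 0, 0, 0, 0.419, 0, 0.0032, 0.0412, 0, 0, 0, 0.471, 0, 0.0028, 0.0441, 0, 0, 0, 0.524, 0, 0.0022, 0.047, 0, 0, 0, 0.576, 0, 0.0015, 0.0498, 0, 0, 0, 0.628, 0, 0.0015, 0.0498, 0, 0, 0, 0.628, 0]}}

```text
time_s: 4.45
eef_pos: [0.4879, -0.0561, 0.271]
eef_rot: [0.0, 0.463, 0.886, -0.0]
wrist_force: [-0.2, -2.3, 0.8]
opening: 0.002
grasp_force: 0.7
```

```bash
cat >> h.py <<'E'
def look(name):
    A=ctrl.camera("top");B=ctrl.camera("side")
    a=cv2.resize(A[160:260,212:312],(400,400),interpolation=cv2.INTER_CUBIC);b=cv2.resize(B[165:235,185:285],(400,280),interpolation=cv2.INTER_CUBIC)
    c=np.zeros((400,800,3),np.uint8);c[:,:400]=a;c[:280,400:]=b;cv2.imwrite(f"pics/{name}.png",c[:,:,::-1])
    for n,im,bx in(("top",A,(160,260,212,312)),("side",B,(165,235,185,290))):
        w=np.zeros(im.shape[:2],bool);w[bx[0]:bx[1],bx[2]:bx[3]]=1
        h=cv2.cvtColor(im,cv2.COLOR_RGB2HSV); r=((h[:,:,0]<8)|(h[:,:,0]>172))&(h[:,:,1]>110)&(h[:,:,2]>50)
        for nm,m in(("red",r),("brass",brass(im))):
            for s,c in blobs(m&w):
                X=ray(n,*c,.19)[:2]; d=X-C; print(n,nm,s,c.round(1),X.round(4),"r",np.hypot(*d).round(4),"ang",np.degrees(np.arctan2(d[1],d[0])).round(1))
E
python3 - <<'E'
from h import *
look("d");p,y,z,o=pose();print(p,y,o["time_s"])
E
```

```text
top red 13 [249.6 194. ] [ 0.5861 -0.048 ] r 0.0662 ang 36.7
top red 37 [262.5 207.1] [ 0.5426 -0.0903] r 0.01 ang -16.3
top brass 29 [246.4 184.2] [ 0.6186 -0.0375] r 0.0991 ang 30.3
top brass 6 [278.8 235.2] [ 0.4502 -0.1438] r 0.1002 ang -145.8
side red 13 [244.8 180.6] [ 0.5834 -0.0465] r 0.065 ang 39.1
side red 63 [235.6 185.3] [ 0.5485 -0.0546] r 0.0364 ang 64.7
side red 13 [225.5 205.8] [ 0.4787 -0.128 ] r 0.0678 ang -143.3
side brass 3 [283.7 173.7] [ 0.7019 -0.0709] r 0.1697 ang 5.6
side brass 22 [217.  213.1] [ 0.4455 -0.1451] r 0.1047 ang -146.7
[ 0.48785788 -0.05613072  0.2709361 ] 124.93405338975408 4.55
```

View pics/d.png

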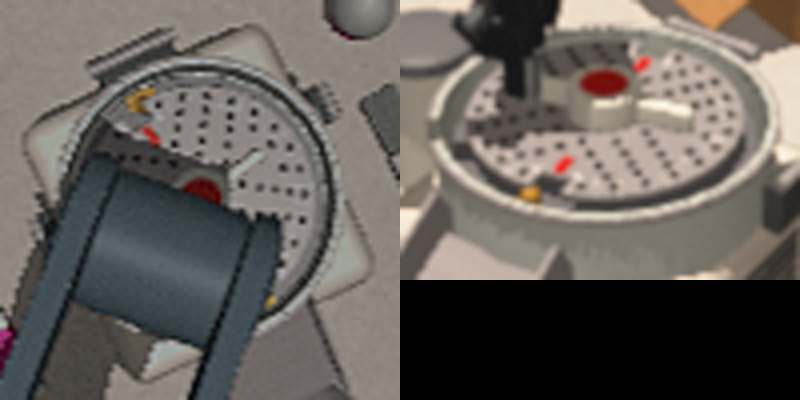

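The finger is driving the wing cleanly. The bars in the side view are now at 37.9° (crop red (642,65) and (564,165)), so about 8° remains. I'll push on by 7° and re-measure.

Run:
```python
from h import *
p0=[*fing(124.8,.0195),.271]
for k in range(1,11): print(124.8-k,row(p0,124.8,[*fing(124.8-k,.0195),.271],124.8-k))
```

```text
123.8 [0.0003, 0.0009, -0.0, 0.0175]
122.8 [0.0006, 0.0018, -0.0, 0.0349]
121.8 [0.0009, 0.0027, -0.0, 0.0524]
120.8 [0.0012, 0.0037, -0.0, 0.0698]
119.8 [0.0015, 0.0046, -0.0, 0.0873]
118.8 [0.0018, 0.0055, -0.0, 0.1047]
117.8 [0.002, 0.0065, -0.0, 0.1222]
116.8 [0.0022, 0.0074, -0.0, 0.1396]
115.8 [0.0024, 0.0084, -0.0, 0.1571]
114.8 [0.0026, 0.0093, -0.0, 0.1745]
```

Call:
{"method": "carry_out", "body": {"steps": [0.0006, 0.0018, 0, 0, 0, 0.035, 0, 0.0012, 0.0037, 0, 0, 0, 0.07, 0, 0.0016, 0.005, 0, 0, 0, 0.096, 0, 0.0019, 0.006, 0, 0, 0, 0.113, 0, 0.002, 0.0065, 0, 0, 0, 0.122, 0, 0.002, 0.0065, 0, 0, 0, 0.122, 0, 0.002, 0.0065, 0, 0, 0, 0.122, 0]}}

```text
time_s: 5.25
eef_pos: [0.492, -0.0508, 0.2709]
eef_rot: [0.0, 0.516, 0.857, 0.0]
wrist_force: [-1.4, -2.0, -0.5]
opening: 0.002
grasp_force: 0.8
```

Run:
```python
from h import *
look("e");p,y,z,o=pose();print(p,y,o["time_s"],o["wrist_force"])
```

```text
top red 11 [251.5 192.1] [ 0.5924 -0.0541] r 0.0682 ang 29.4
top red 28 [262.7 206.5] [ 0.5446 -0.0911] r 0.0121 ang -17.1
top brass 37 [246.9 184.5] [ 0.6178 -0.0391] r 0.0977 ang 29.7
top brass 23 [277. 235.] [ 0.4507 -0.1379] r 0.0965 ang -148.5
side red 9 [248. 181.] [ 0.5902 -0.0528] r 0.0669 ang 31.2
side red 62 [235.7 185.1] [ 0.5493 -0.0543] r 0.037 ang 63.9
side red 14 [222.6 205.1] [ 0.4738 -0.1212] r 0.0681 ang -150.4
side brass 3 [280.7 168. ] [ 0.7129 -0.039 ] r 0.1863 ang 15.1
side brass 4 [283.5 167.5] [ 0.722  -0.0408] r 0.1947 ang 13.9
side brass 2 [277.5 168. ] [ 0.7045 -0.0341] r 0.1797 ang 17.3
side brass 2 [283.5 173.5] [ 0.702  -0.0699] r 0.1699 ang 6.0
side brass 6 [252.2 179.2] [ 0.6056 -0.0503] r 0.0816 ang 27.1
side brass 25 [216.9 212.9] [ 0.4457 -0.1439] r 0.1039 ang -147.1
[ 0.49203362 -0.0507852   0.27091567] 117.86142281079702 5.35 [-1.38415376 -0.79857221  0.79569778]
```

View pics/e.png

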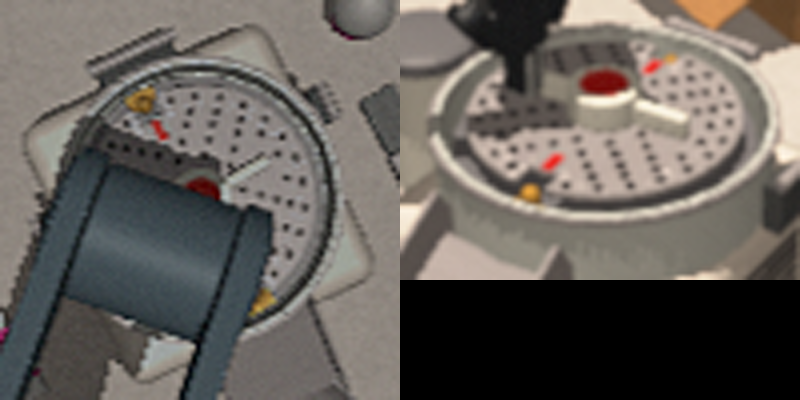

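Bars are at 30.4° (side view, crop (653,67) and (553,162)) and the pins at 29.6–30.6°, with the brass now showing inside both notches (top crop (140,100) and (262,302)). That is aligned within the ±2.5° play. I'll back off, lift clear and go over the hub.

Run:
```python
from h import *
print(row([*fing(117.8,.0195),.271],117.8,[*C,.300],117.8))
```

```text
[-0.052, 0.0195, -0.029, -0.0]
```

Call:
{"method": "carry_out", "body": {"steps": [0, -0.005, 0, 0, 0, 0, 0, 0, -0.011, 0, 0, 0, 0, 0, 0, -0.012, -0.012, 0, 0, 0, 0, 0, -0.012, -0.03, 0, 0, 0, 0, 0, -0.012, -0.042, 0, 0, 0, 0, -0.008, -0.008, -0.045, 0, 0, 0, 0, -0.022, 0.002, -0.045, 0, 0, 0, 0, -0.036, 0.011, -0.045, 0, 0, 0, 0, -0.047, 0.017, -0.042, 0, 0, 0, 0, -0.052, 0.0195, -0.036, 0, 0, 0, 0, -0.052, 0.0195, -0.029, 0, 0, 0, 0, -0.052, 0.0195, -0.029, 0, 0, 0, 0, -0.052, 0.0195, -0.029, 0, 0, 0, 0]}}

```text
time_s: 6.65
eef_pos: [0.533, -0.0872, 0.2993]
eef_rot: [-0.001, 0.516, 0.857, -0.0]
wrist_force: [0.3, 0.5, 0.0]
opening: -0.001
grasp_force: 0.0
```

Run:
```python
from h import *
look("f");p,y,z,o=pose();print(p,y,o["time_s"],o["wrist_force"])
```

```text
top red 7 [272. 228.] [ 0.4737 -0.1215] r 0.0683 ang -150.2
side red 9 [247.6 181.1] [ 0.5888 -0.0527] r 0.0658 ang 31.9
side red 62 [235.5 185.3] [ 0.5484 -0.0549] r 0.0361 ang 64.7
side red 14 [222.6 205.1] [ 0.4738 -0.1212] r 0.0681 ang -150.4
side brass 2 [272.5 165. ] [ 0.7014 -0.0113] r 0.1849 ang 24.3
side brass 2 [282.5 169.5] [ 0.7126 -0.0492] r 0.1837 ang 12.1
side brass 3 [287.  170.7] [ 0.7204 -0.0616] r 0.1892 ang 7.9
side brass 2 [283.5 173.5] [ 0.702  -0.0699] r 0.1699 ang 6.0
side brass 4 [252.5 179.5] [ 0.6055 -0.0524] r 0.0806 ang 25.9
side brass 25 [216.9 212.9] [ 0.4457 -0.1439] r 0.1039 ang -147.1
[ 0.53330867 -0.08737853  0.3000746 ] 117.86469008980104 6.75 [ 0.19488286 -0.49169084  1.10838355]
```

View pics/f.png

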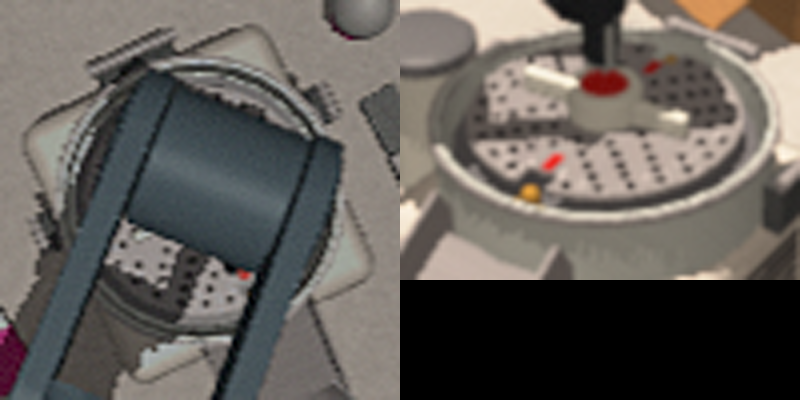

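The tip hangs over the red cap (side crop (603,70)) and the disc hasn't moved since the push. I'll press down gradually.

Call:
{"method": "carry_out", "body": {"steps": [0, 0, 0.006, 0, 0, 0, 0, 0, 0, 0.011, 0, 0, 0, 0, 0, 0, 0.013, 0, 0, 0, 0, 0, 0, 0.015, 0, 0, 0, 0, 0, 0, 0.016, 0, 0, 0, 0, 0, 0, 0.016, 0, 0, 0, 0]}}

```text
time_s: 7.35
eef_pos: [0.5333, -0.0875, 0.2844]
eef_rot: [-0.0, 0.516, 0.857, -0.0]
wrist_force: [-3.8, 1.8, 4.4]
opening: -0.006
grasp_force: 2.3
```

Call:
{"method": "carry_out", "body": {"steps": [0, 0, 0.0015, 0, 0, 0, 0, 0, 0, 0.003, 0, 0, 0, 0, 0, 0, 0.004, 0, 0, 0, 0, 0, 0, 0.005, 0, 0, 0, 0, 0, 0, 0.005, 0, 0, 0, 0]}}

```text
time_s: 7.85
eef_pos: [0.5334, -0.0875, 0.2796]
eef_rot: [-0.0, 0.516, 0.857, -0.0]
wrist_force: [-4.2, 0.8, 4.3]
opening: 0.002
grasp_force: 2.9
```

Call:
{"method": "carry_out", "body": {"steps": [0, 0, 0.001, 0, 0, 0, 0, 0, 0, 0.002, 0, 0, 0, 0, 0, 0, 0.003, 0, 0, 0, 0, 0, 0, 0.003, 0, 0, 0, 0]}}

```text
time_s: 8.25
eef_pos: [0.5333, -0.0875, 0.2765]
eef_rot: [-0.0, 0.516, 0.857, -0.0]
wrist_force: [-3.4, 0.9, 5.8]
opening: 0.001
grasp_force: 2.9
```

Call:
{"method": "carry_out", "body": {"steps": [0, 0, 0.0005, 0, 0, 0, 0, 0, 0, 0.001, 0, 0, 0, 0, 0, 0, 0.0015, 0, 0, 0, 0, 0, 0, 0.0015, 0, 0, 0, 0]}}

```text
time_s: 8.65
eef_pos: [0.5334, -0.0875, 0.2755]
eef_rot: [-0.0, 0.516, 0.857, -0.0]
wrist_force: [-5.0, 1.3, 9.7]
opening: -0.002
grasp_force: 4.4
```

Call:
{"method": "carry_out", "body": {"steps": [0, 0, 0.0005, 0, 0, 0, 0, 0, 0, 0.001, 0, 0, 0, 0, 0, 0, 0.0015, 0, 0, 0, 0, 0, 0, 0.0015, 0, 0, 0, 0]}}

```text
time_s: 9.05
eef_pos: [0.5335, -0.0875, 0.2754]
eef_rot: [0.0, 0.516, 0.857, -0.0]
wrist_force: [-8.6, 4.0, 16.6]
opening: 0.003
grasp_force: 8.5
```

The force rises at constant height, so it's a hard stop. I'll retract and check.

Call:
{"method": "carry_out", "body": {"steps": [0, 0, -0.004, 0, 0, 0, 0, 0, 0, -0.015, 0, 0, 0, 0, 0, 0, -0.035, 0, 0, 0, 0, 0, 0, -0.055, 0, 0, 0, 0, 0.01, 0, -0.065, 0, 0, 0, 0, 0.04, 0, -0.07, 0, 0, 0, 0, 0.08, 0, -0.07, 0, 0, 0, 0, 0.12, 0, -0.07, 0, 0, 0, 0, 0.16, 0, -0.07, 0, 0, 0, 0, 0.2, 0, -0.07, 0, 0, 0, 0, 0.24, 0, -0.07, 0, 0, 0, 0, 0.26, 0, -0.07, 0, 0, 0, 0, 0.27, 0, -0.07, 0, 0, 0, 0, 0.27, 0, -0.07, 0, 0, 0, 0, 0.27, 0, -0.07, 0, 0, 0, 0]}}

```text
time_s: 10.55
eef_pos: [0.4077, 0.1507, 0.3429]
eef_rot: [0.0, 0.516, 0.856, -0.0]
wrist_force: [-0.3, -0.3, -0.4]
opening: 0.002
grasp_force: 0.0
```

Run:
```python
from h import *
look("g");p,y,z,o=pose();print(p,o["time_s"],o["wrist_force"])
```

```text
top red 11 [251.2 192. ] [ 0.5927 -0.0532] r 0.0689 ang 29.9
top red 77 [261.7 209.3] [ 0.5354 -0.0878] r 0.0024 ang -7.9
top red 11 [271.8 227. ] [ 0.477  -0.1209] r 0.0652 ang -149.2
top brass 35 [247.  184.6] [ 0.6175 -0.0392] r 0.0973 ang 29.7
top brass 36 [276.1 234.8] [ 0.4515 -0.1348] r 0.0943 ang -149.9
side red 10 [247.8 184. ] [ 0.5817 -0.0663] r 0.0531 ang 23.5
side red 60 [235.5 188.4] [ 0.5407 -0.0688] r 0.0202 ang 67.5
side red 17 [222.9 208.2] [ 0.4679 -0.1339] r 0.0799 ang -144.5
side brass 2 [276.  165.5] [ 0.709  -0.0193] r 0.1888 ang 21.2
side brass 4 [278.2 168.8] [ 0.704 -0.039] r 0.1778 ang 15.8
side brass 2 [281.5 168.5] [ 0.7134 -0.0427] r 0.1858 ang 13.9
side brass 2 [288.5 170.5] [ 0.7248 -0.0631] r 0.1934 ang 7.3
side brass 2 [283.5 173.5] [ 0.702  -0.0699] r 0.1699 ang 6.0
side brass 21 [252.  180.4] [ 0.6018 -0.0557] r 0.0758 ang 24.8
side brass 23 [217.1 213. ] [ 0.446  -0.1449] r 0.1042 ang -146.6
[0.40792997 0.15029557 0.34279757] 10.65 [-0.60688127  0.24873255 -0.10014611]
```

View pics/g.png

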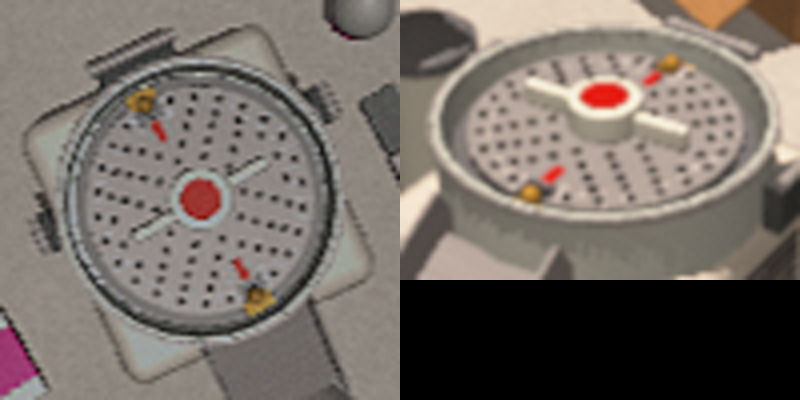

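Both pins stand in the notches (top crop (143,103) and (258,300)). In the side view the hub has dropped about 3.1 px, which is close to 10 mm, so the disc is home.

```bash
python3 -c "
from bench import ctrl
print(ctrl.hand_in())"
```

```text
the job is handed in; nothing more can be done
None
```

I pushed the disc round about 41° by its wing until both notches sat over the drive pins, then pressed the hub down about 10 mm to a hard stop. The arm was clear of everything when I handed the job in at about 11 s; no verdict was returned.

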